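# Scan, then index the tube carriage one hole on

## Task

Log the tubes by squeezing the hand scanner's trigger all the way in and letting it spring back out. Then pull up the locking plunger on the tube carriage, slide the carriage one hole along its rail towards the side where the scanner stands, and push the plunger fully home in that hole; the plunger stays home only while it is pushed, so finish with the gripper still holding it pressed home. Leave the other things on the bench where they are.

Things in the scene. Friction and masses are not known exactly. Their poses are not given: they have to be found in the camera images.
- scanner: hand scanner clamped upside down in a stand fixed to the bench (foot 120 x 90 mm), left or right of the rail's middle, nearer the robot. Origin: centre of the foot's underside; z up; x the way it looks, away from the robot. Upright grip over the origin, 30 mm in x, 28 mm in y, z = 72 to 161 mm; head and clamp below it, z = 10 to 72 mm, 108 mm long, 74 mm wide. The trigger is on the grip's +x side
- trigger_pad (a point): point on the trigger's front face, 50 mm above its hinge; at rest 39 mm ahead (+x) of and 128 mm above the scanner's origin, fully squeezed 27 mm ahead: grip and trigger then measure 42 mm in x, at rest 54 mm. The trigger is a black paddle 18 mm wide, 10 mm thick, z = 78 (hinge, 22 mm ahead of the origin) to 142 mm, its top leaning away from the grip
- trigger (a joint): angle of the trigger, rad: 0 at rest (out), 0.25 fully squeezed towards the grip (-x of the scanner); the spring returns it, about 8 N at the pad when fully squeezed
- rail: indexing rail fixed to the bench: aluminium bar 300 mm long in y, 50 mm wide in x, top at z = 45 mm, base plate 90 mm wide, end stops 58 mm high. Origin: centre of its underside; z up; y along the rail, to the robot's left within 0.2 rad. Five 12 mm holes in the top at y = -80, -40, 0, 40 and 80 mm; the grey carriage rides on it
- carriage (a joint): position of the carriage along the rail's y, m: 0 with the plunger over the middle hole, where it starts (play +-2 mm in a hole), +0.040 one hole to +y, -0.040 one hole to -y. About 2 N of friction when the pin is up; locked while the pin is in a hole
- plunger (a joint): height of the plunger, m: 0 fully home (stop). Left alone in a hole its spring rests it at 0.004, half engaged but locking; holding it home takes about 5 N. Its 8 mm round-tipped pin is clear of the rail above 0.010; holding it at 0.013 takes about 11 N; top stop 0.016. Let go between holes it rests at about 0.010
- knob_top (a point): centre of the top face of the plunger's upright black knob, a cylinder 26 mm across and 26 mm tall, over the carriage's middle; 106 mm above the bench when fully home, about 110 mm at the start. Under the knob, above the carriage's top, is a steel boss 28 mm across and 10 mm high. Grasp it by its sides from above
- carriage_top (a point): centre of the carriage's flat top, 61 mm above the bench, hidden under the plunger; the carriage is a grey saddle 66 mm in the rail's x by 60 mm in y, with three capped tubes in a shelf on its robot side (72 to 40 mm towards the robot from its middle, 104 mm long along the rail, tops 78 mm above the bench)
- mixer: vortex mixer, a white tapered drum 110 mm across and 111 mm high, fixed to the bench on the other side of the rail's middle from the scanner; bystander; origin under its centre
- reagent_bottle: loose amber reagent bottle with white cap, 70 mm across, 150 mm tall; origin under its centre; bystander
- beaker: loose glass beaker, 70 mm across, 85 mm tall; origin under its centre; bystander
- jar: loose small white jar, 44 mm across, 55 mm tall; origin under its centre; bystander, stands between the scanner and the mixer in front of the rail
- tip_box: loose pipette tip box, 85 x 120 x 68 mm; origin under its centre; bystander
- marker: loose marker pen lying down, 125 mm long, 15 mm thick; origin under its centre; bystander
- spatula: loose steel spatula lying flat, 180 mm long; origin under its middle; bystander
Not all that is in view belongs to the job. What is shaped like the scanner but turquoise or yellow is not meant.

How it is judged (in metres and radians):
On the way, in this order (a step that is already met when the one before it is completed fails the run):
1. trigger squeezed all the way in, with the carriage still in its starting hole (value of joint trigger above 0.21 rad and value of joint carriage between -0.005 and 0.005 m), for 0.1 s.
2. trigger let go and sprung back out, with the carriage still in its starting hole (value of joint trigger below 0.04 rad and value of joint carriage between -0.005 and 0.005 m), for 0.1 s.
3. plunger pulled up out of its hole (value of joint plunger above 0.009 m), for 0.1 s.
4. carriage at the next hole towards the scanner, plunger pushed fully home (((y of scanner in the frame of rail above 0 m and value of joint carriage between 0.035 and 0.045 m) or (not (y of scanner in the frame of rail above 0 m) and value of joint carriage between -0.045 and -0.035 m)) and value of joint plunger below 0.0015 m), for 0.3 s.
At the end, for the whole second after the job is handed in: the carriage is at rest at the next hole on the scanner's side (within 5 mm), the plunger is held within 1.5 mm of fully home by the gripper, which still touches it with more than 1.5 N, and the trigger is out (under 0.04 rad) (all of step 4 and contact force between the fingers and rail above 1.5 N and value of joint trigger below 0.04 rad and velocity of joint carriage between -0.01 and 0.01 m/s); the arm keeps its last pose, push and grip.
It fails at once if a loose bystander is moved by more than 30 mm or tipped (distance of any of reagent_bottle, beaker, jar, tip_box, marker, spatula from where it was at the start of the episode above 0.03 m or angle between any of reagent_bottle, beaker, jar, tip_box's own z axis and vertical above 0.5 rad).
It also fails if it takes over 45 s, if anything falls off the work surface, if the arm or the gripper's body presses on something with over 40 N, if the wrist force passes 120 N, or if a joint passes its speed limit or range.

## Robot

A 6-joint arm with a two-finger parallel gripper is mounted at the origin on the work surface. World frame = base frame: x ahead of the robot, y to its left, z up, the work surface at z = 0. Lengths are in m, angles in degrees, forces in N, time in s.
With the tool pointing down it reaches from about 0.35 to 0.975 m from the base axis. Payload 4.9 kg.
Tool frame: the origin (TCP) lies midway between the tips of the shut fingers; the grasp point (between the pads) lies 19 mm behind it; z points along the fingers, x is the direction in which the jaws open and shut, and the axes are right-handed (so a half turn about z gives the same grasp; the last joint's range is limited). The gripper opens to 85 mm and grips with 20 to 120 N. Pads are 22 mm wide; open, the fingers measure 114 mm over their backs; the gripper's body (76 mm by 85 mm) begins 54 mm behind the grasp point. The pads swing forward as they close: fully open they stand 13 mm farther back than shut.
Start: joints at [-78.724, 3.019, 92.412, -0, 84.569, -6.818], TCP at [0.194, -0.594, 0.231] pointing down, gripper open.
Joint ranges: [-172.51, 172.51], [-57.92, 126.97], [3.15, 148.05], [-58.71, 238.71], [5.1, 150.11], [-179.66, 179.66]. Speed limits (degrees/s): [147.25, 147.25, 180, 180, 180, 180].

## Interface

Orientations are given as [roll, pitch, yaw] about the fixed x, y, z axes, in that order (R = Rz(yaw) Ry(pitch) Rx(roll)).
In Python, from station import arm, eyes, close_job gives the robot as it stands.
- The arm moves only by the tool move_arm, never from a script. Its argument "steps" is a list of rows, each an object of numbers: "tx", "ty", "tz": the shift along the tool's x, y, z in cm; "wx", "wy", "wz": the turn, a rotation vector about the tool's x, y, z in degrees. A call has 1 to 10 rows; each row is the pose to reach, as a shift and turn from the pose commanded when the call began, along the tool's axes at that moment; what a row does not reach only later rows make up. A row lasts 1/8 s, in which the tool goes at most 62.5 mm and 10.7 degrees, less where a joint would pass 70% of its speed; a pose out of reach is approached as far as the arm can. A call with a gripper value outside its range is refused whole. "gripper" is the opening, from 0 (shut) to 1 (fully open), set as the call begins (left out, the last holds). The fingers move at their own pace and stop on an object; "force" is the grip in N (left out, the last holds). Time passes only in rows, so rows that repeat a pose let the fingers close. It gives the time, the measured TCP pose, the force and the opening at its end, in the units of the state.
- arm.state(): the state, without advancing time (a new reading comes with each control period).
- eyes.grab_frame(name): name is "side" or "top"; returns a dict with "pixels" (384x512x3 uint8, blue, green, red), "mtx" (3x3 intrinsics, pixels), "dist_coeffs" ([k1, k2, p1, p2, k3] as OpenCV has them; the pictures are not rectified), "R" (3x3) and "t" (3): a world point X has camera coordinates R X + t. Camera axes: x right, y down, z forward; pixel columns grow to the right and rows downward; lengths in m; the calibration is good to about 2 mm. A picture is of the moment at which its call begins. There is no depth.
- close_job(): hands the job in, once; it reports no verdict.
The state is a dict: "time": time; "joint_positions": joint angles; "joint_velocities": joint speeds; "joint_torque": joint torques, N m; "eef_pos": TCP position; "ee_rot": TCP orientation; "force": force on the tool from outside, world axes, zero at the start; "torque": the same for the moment, N m; "grip_width": finger opening in m.
Only numpy, scipy, OpenCV 4.12 (cv2) and the standard library are available. Lean on these libraries where they do the work, as an engineer would, in place of code of your own. Each camera call takes 0.05 s, during which the arm holds its last target. There are 200 camera calls.

## Working session

There is one attempt and no reset: what is moved stays moved. The work goes in short steps, Python scripts to look and compute and a tool call to move; the robot and the scene stay as the last step left them, time stands still between calls to the robot, and variables do not carry over. Pictures are saved under pics/ and viewed, about 8 in all and at most 12, crops included, and the job is handed in when it is done.

Besides the shell and the picture viewer there is one more tool, called after "Request:" as name([rows], argument=value, ...), one row to a line, values as JSON. move_arm: Moves the arm, as the interface text tells. Its arguments: {"type":"object","properties":{"steps":{"type":"array"},"gripper":{"type":"number"},"force":{"type":"number"}},"required":["steps"]}

```bash
mkdir -p pics; cat > h.py <<'E'
import numpy as np, cv2
from station import arm, eyes, close_job
from scipy.spatial.transform import Rotation as Ro
def grab(n,save=None):
    f=eyes.grab_frame(n)
    f={k:np.array(v) for k,v in f.items()}
    if save: cv2.imwrite('pics/'+save,f['pixels'])
    return f
def ray(f,uv):
    p=cv2.undistortPoints(np.array([[uv]],float),f['mtx'],f['dist_coeffs'])[0,0]
    R=f['R']; return -R.T@f['t'], R.T@np.array([p[0],p[1],1])
def onz(f,uv,z):
    c,d=ray(f,uv); return c+d*(z-c[2])/d[2]
def proj(f,X):
    return cv2.projectPoints(np.atleast_2d(np.array(X,float)),cv2.Rodrigues(f['R'])[0],f['t'],f['mtx'],f['dist_coeffs'])[0][:,0]
E
python3 - <<'E'
from h import *
import pickle
for n in('top','side'):
    f=grab(n); pickle.dump(f,open(n+'.pkl','wb'))
    cv2.imwrite(f'pics/{n}0.png',cv2.resize(f['pixels'],(800,600),interpolation=cv2.INTER_CUBIC))
    print(n,-f['R'].T@f['t'],f['R'][2])
print(arm.state())
E
```

```text
top [ 0.20033117 -0.08250081  1.67603406] [ 0.20266535 -0.00467359 -0.9792369 ]
side [0.40544744 0.68223077 0.72784332] [ 0.10475879 -0.76264438 -0.63827827]
{'time': 0.1, 'joint_positions': array([-7.87219561e+01,  3.05352438e+00,  9.24838709e+01, -5.05770364e-04,
        8.45689230e+01, -6.81814131e+00]), 'joint_velocities': array([-0.00709743, -0.06087837, -0.19429715,  0.09769996, -0.10672144,
        0.17032084]), 'joint_torque': array([-1.07459611e-03, -3.94906425e+01, -3.71362209e+01, -2.15234272e-04,
        3.96691423e-03, -1.29313392e-06]), 'eef_pos': array([ 0.19402121, -0.59353092,  0.23018913]), 'ee_rot': array([-1.79987878e+02,  1.05626129e-01, -7.19037553e+01]), 'force': array([ 0.60790258, -0.29905707, -0.55652956]), 'torque': array([-0.00794452, -0.02929761,  0.00754634]), 'grip_width': 0.08552114411458946}
```

View pics/top0.png

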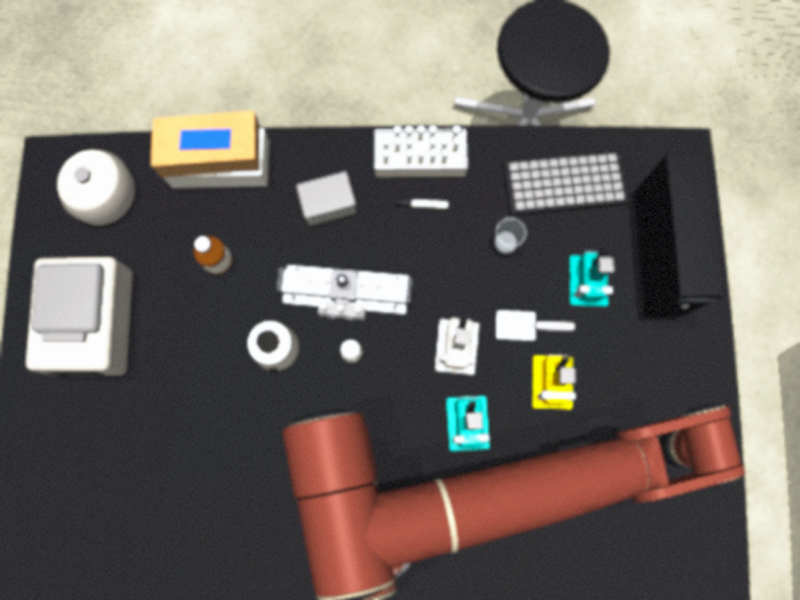

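View pics/side0.png

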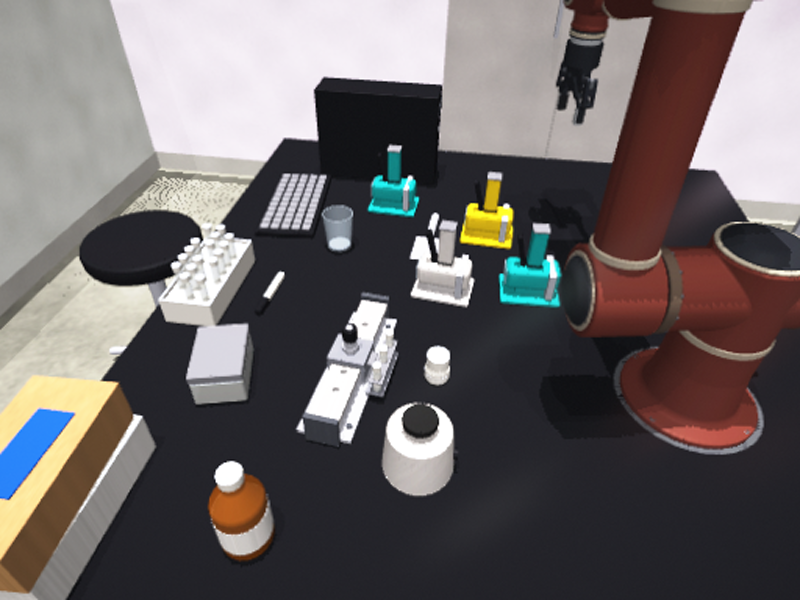

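The top view (800x600) shows the white scanner at (458,345), to the right of the rail, so the carriage goes to -y. The knob is at (342,280) and the jar at (350,350). In the side view the scanner grip top is at (447,228) and the knob at (350,330).

```bash
python3 - <<'E'
from h import *
import pickle
t=pickle.load(open('top.pkl','rb'));s=pickle.load(open('side.pkl','rb'))
def crop(f,u,v,w):
    return cv2.resize(f['pixels'][v-w:v+w,u-w:u+w],(400,400),interpolation=cv2.INTER_CUBIC)
im=np.vstack([np.hstack([crop(t,293,220,25),crop(t,219,184,45)])[:300],np.hstack([crop(s,284,165,35),crop(s,224,225,50)])[:300]])
a=np.hstack([crop(t,293,220,25),crop(t,219,184,45)]);b=np.hstack([crop(s,284,165,35),crop(s,224,225,50)])
cv2.imwrite('pics/c1.png',cv2.resize(np.vstack([a,b]),(600,600)))
k=.64
print('scan gripTop',onz(t,(460*k,340*k),.161),onz(s,(448*k,226*k),.161))
print('knob',onz(t,(342*k,280*k),.110),onz(s,(350*k,327*k),.110))
# foot of the scanner: white blob; rail blob orientation
g=t['pixels'].min(2)
m=(g>90).astype(np.uint8)
n,l,st,c=cv2.connectedComponentsWithStats(m)
for i in range(1,n):
    if st[i,4]>60 and 150<c[i,0]<320 and 150<c[i,1]<260:
        pts=np.argwhere(l==i)[:,::-1].astype(np.float32); r=cv2.minAreaRect(pts)
        z=.045 if c[i,0]<270 else 0.01
        bx=[onz(t,p,z)[:2].round(3).tolist() for p in cv2.boxPoints(r)]
        print(st[i],c[i],bx)
E
```

```text
scan gripTop [ 0.42545589 -0.21350735  0.161     ] [ 0.43312188 -0.21327928  0.161     ]
knob [0.57059037 0.04180945 0.11      ] [0.57175131 0.04180883 0.11      ]
[ 177  169   87   36 2378] [220.06728343 185.73969722] [[0.511, 0.204], [0.631, 0.197], [0.599, -0.115], [0.481, -0.104]]
[278 202  30  39 958] [292.10438413 221.54279749] [[0.375, -0.161], [0.51, -0.177], [0.499, -0.277], [0.364, -0.26]]
[158 205  33  32 689] [174.13062409 220.49637155] [[0.44, 0.289], [0.516, 0.214], [0.43, 0.128], [0.355, 0.202]]
[217 217  15  15 180] [224.02777778 223.86666667] [[0.447, 0.053], [0.447, 0.003], [0.397, 0.003], [0.397, 0.052]]
```

View pics/c1.png

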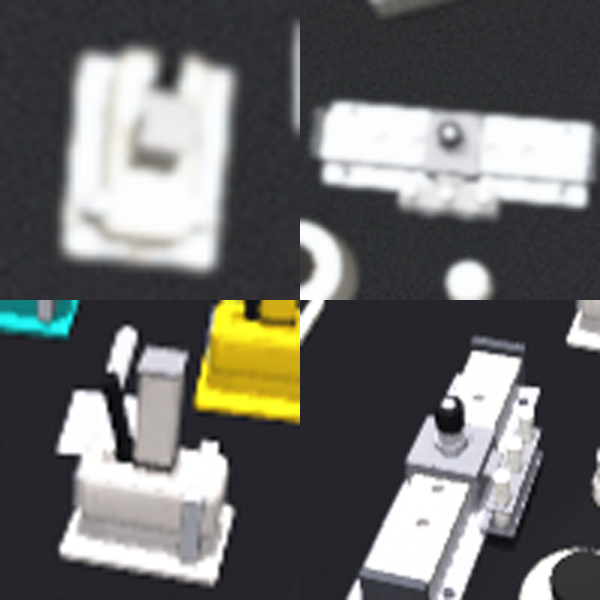

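Scanner origin is about (0.433,-0.215) with yaw about -6.5°. The knob is at (0.571,0.042) and the rail yaw is about -6°. Next I compute the approach.

```bash
cat >> h.py <<'E'
def rel(pos,yaw,s=None):
    s=s or arm.state()
    R0=Ro.from_euler('xyz',s['ee_rot'],degrees=True); R1=Ro.from_euler('xyz',[180,0,yaw],degrees=True)
    d=R0.inv().apply(np.array(pos)-s['eef_pos'])*100
    w=(R0.inv()*R1).as_rotvec(degrees=True)
    print('t',d.round(2),'w',w.round(1),'at',s['eef_pos'].round(4),s['ee_rot'].round(1),'F',s['force'].round(1),'T',round(s['time'],2))
def scan(o,yaw,dx,z,dy=0):
    a=np.radians(yaw); return [o[0]+dx*np.cos(a)-dy*np.sin(a),o[1]+dx*np.sin(a)+dy*np.cos(a),z]
E
python3 -c "
from h import *
rel(scan((.433,-.215),-6.5,.010,.24),-6.5)"
```

```text
t [-28.14 -35.38  -0.92] w [ -0.1   0.1 -65.4] at [ 0.194  -0.5935  0.2302] [-1.80e+02  1.00e-01 -7.19e+01] F [ 0.6 -0.3 -0.6] T 0.1
```

Request:
move_arm([
  {"tx": -28.1,"ty": -35.4,"tz": -1,"wz": -65.4},
  {"tx": -28.1,"ty": -35.4,"tz": -1,"wz": -65.4},
  {"tx": -28.1,"ty": -35.4,"tz": -1,"wz": -65.4},
  {"tx": -28.1,"ty": -35.4,"tz": -1,"wz": -65.4},
  {"tx": -28.1,"ty": -35.4,"tz": -1,"wz": -65.4},
  {"tx": -28.1,"ty": -35.4,"tz": -1,"wz": -65.4},
  {"tx": -28.1,"ty": -35.4,"tz": -1,"wz": -65.4},
  {"tx": -28.1,"ty": -35.4,"tz": -1,"wz": -65.4},
  {"tx": -28.1,"ty": -35.4,"tz": -1,"wz": -65.4},
  {"tx": -28.1,"ty": -35.4,"tz": -1,"wz": -65.4},
], gripper=1, force=50)

```text
invalid input at $.steps[0]: expected keys tx, ty, tz, wx, wy, wz
```

```bash
python3 - <<'E'
from h import *
f=grab('side'); 
u,v,w=int(284),145,45
cv2.imwrite('pics/s1.png',cv2.resize(f['pixels'][v-w:v+w,u-w:u+w],(600,600),interpolation=cv2.INTER_CUBIC))
o=(.433,-.215)
for dx,z in((0,.161),(.039,.128),(-.015,.161),(.015,.161)): print(dx,z,(proj(f,scan(o,-6.5,dx,z))[0]-[u-w,v-w])*600/90)
rel(scan(o,-6.5,.010,.24),-6.5); rel(scan(o,-6.5,.010,.125),-6.5)
E
```

```text
0 0.161 [318.70010635 295.58346457]
0.039 0.128 [230.64894184 343.36102565]
-0.015 0.161 [351.50302076 300.63734432]
0.015 0.161 [286.08238434 290.55395669]
t [-28.15 -35.39  -0.91] w [ -0.1   0.1 -65.4] at [ 0.194  -0.5936  0.2303] [-1.80e+02  1.00e-01 -7.19e+01] F [ 0.5  0.  -0.2] T 0.15
t [-28.13 -35.38  10.59] w [ -0.1   0.1 -65.4] at [ 0.194  -0.5936  0.2303] [-1.80e+02  1.00e-01 -7.19e+01] F [ 0.5  0.  -0.2] T 0.15
```

View pics/s1.png

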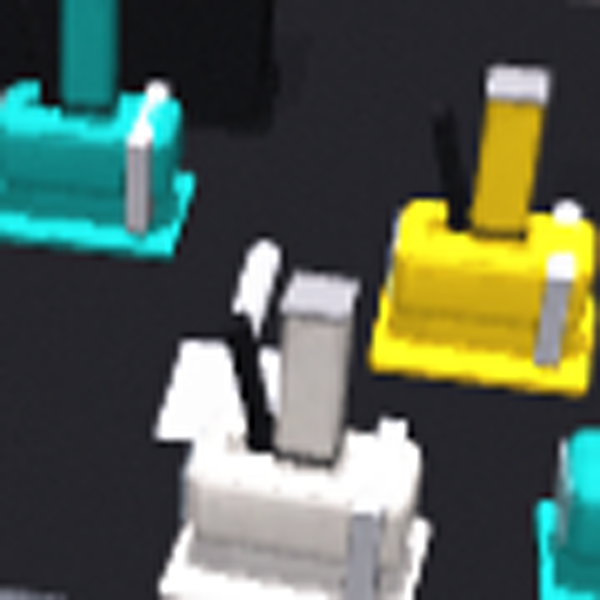

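The move was refused because all six keys are needed. The crop shows the grip top centre at (320,296), and my estimate projects to (319,296), so the scanner pose is good.

Request:
move_arm([
  {"tx": -28.1,"ty": -35.4,"tz": -1,"wx": 0,"wy": 0,"wz": -65.4},
  {"tx": -28.1,"ty": -35.4,"tz": -1,"wx": 0,"wy": 0,"wz": -65.4},
  {"tx": -28.1,"ty": -35.4,"tz": -1,"wx": 0,"wy": 0,"wz": -65.4},
  {"tx": -28.1,"ty": -35.4,"tz": -1,"wx": 0,"wy": 0,"wz": -65.4},
  {"tx": -28.1,"ty": -35.4,"tz": -1,"wx": 0,"wy": 0,"wz": -65.4},
  {"tx": -28.1,"ty": -35.4,"tz": -1,"wx": 0,"wy": 0,"wz": -65.4},
  {"tx": -28.1,"ty": -35.4,"tz": -1,"wx": 0,"wy": 0,"wz": -65.4},
  {"tx": -28.1,"ty": -35.4,"tz": -1,"wx": 0,"wy": 0,"wz": -65.4},
  {"tx": -28.1,"ty": -35.4,"tz": -1,"wx": 0,"wy": 0,"wz": -65.4},
  {"tx": -28.1,"ty": -35.4,"tz": -1,"wx": 0,"wy": 0,"wz": -65.4},
], gripper=1, force=50)

```text
time: 1.4
eef_pos: [0.4427, -0.2181, 0.2411]
ee_rot: [180.0, 0.0, -6.6]
force: [0.3, 0.2, -0.4]
grip_width: 0.0851
```

```bash
python3 - <<'E'
from h import *
o=(.433,-.215)
rel(scan(o,-6.5,.010,.116),-6.5)
E
```

```text
t [ 1.000e-02 -2.100e-01  1.251e+01] w [ 0.   0.  -0.1] at [ 0.4427 -0.2181  0.2411] [180.    0.   -6.6] F [ 0.3  0.2 -0.4] T 1.4
```

Request:
move_arm([
  {"tx": 0,"ty": -0.2,"tz": 5,"wx": 0,"wy": 0,"wz": 0},
  {"tx": 0,"ty": -0.2,"tz": 9,"wx": 0,"wy": 0,"wz": 0},
  {"tx": 0,"ty": -0.2,"tz": 12,"wx": 0,"wy": 0,"wz": 0},
  {"tx": 0,"ty": -0.2,"tz": 13.3,"wx": 0,"wy": 0,"wz": 0},
  {"tx": 0,"ty": -0.2,"tz": 13.3,"wx": 0,"wy": 0,"wz": 0},
])

```text
time: 2.02
eef_pos: [0.4429, -0.2157, 0.1078]
ee_rot: [-180.0, 0.1, -6.6]
force: [0.4, 0.4, 0.5]
grip_width: 0.0855
```

```bash
python3 - <<'E'
from h import *
f=grab('side'); 
u,v,w=int(284),145,45
cv2.imwrite('pics/s2.png',cv2.resize(f['pixels'][v-w:v+w,u-w:u+w],(600,600),interpolation=cv2.INTER_CUBIC))
print(arm.state()['eef_pos'],arm.state()['force'])
E
```

```text
[ 0.44368296 -0.21597104  0.10907153] [ 0.40813907 -0.80171033  0.00757566]
```

View pics/s2.png

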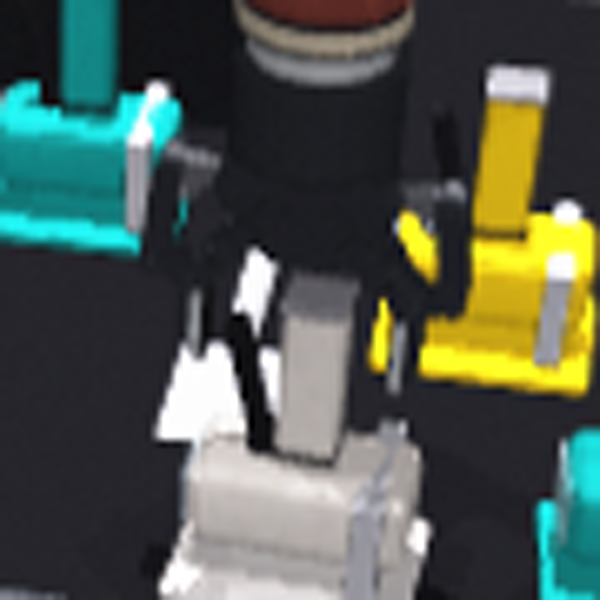

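The fingers straddle the grip and trigger: pads at (195,320) and (397,355), trigger at (240,340). I'll close now, with a slight shift towards -x.

Request:
move_arm([
  {"tx": -0.3,"ty": 0,"tz": 0,"wx": 0,"wy": 0,"wz": 0},
  {"tx": -0.6,"ty": 0,"tz": 0,"wx": 0,"wy": 0,"wz": 0},
  {"tx": -0.6,"ty": 0,"tz": 0,"wx": 0,"wy": 0,"wz": 0},
  {"tx": -0.6,"ty": 0,"tz": 0,"wx": 0,"wy": 0,"wz": 0},
  {"tx": -0.6,"ty": 0,"tz": 0,"wx": 0,"wy": 0,"wz": 0},
  {"tx": -0.6,"ty": 0,"tz": 0,"wx": 0,"wy": 0,"wz": 0},
], gripper=0, force=50)

```text
time: 2.82
eef_pos: [0.4406, -0.2158, 0.1121]
ee_rot: [179.8, -0.5, -6.5]
force: [2.4, -0.4, 7.9]
grip_width: 0.0399
```

```bash
python3 - <<'E'
from h import *
f=grab('side'); 
u,v,w=int(284),145,45
cv2.imwrite('pics/s3.png',cv2.resize(f['pixels'][v-w:v+w,u-w:u+w],(600,600),interpolation=cv2.INTER_CUBIC))
s=arm.state();print(s['eef_pos'],s['force'],s['grip_width'])
E
```

```text
[ 0.4406037  -0.2157428   0.11204343] [ 2.2600538  -0.23715826  7.42558068] 0.03993952272941373
```

View pics/s3.png

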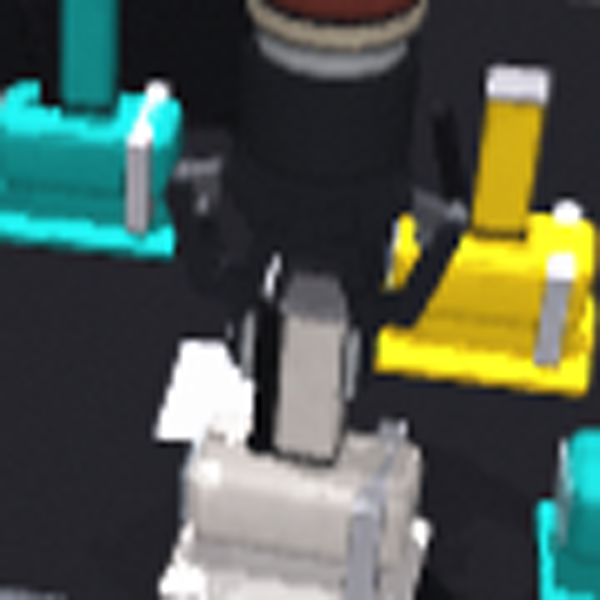

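Opening is 40 mm and the trigger stands parallel to the grip at (265,350), so it is fully squeezed. I'll release and rise.

Request:
move_arm([
  {"tx": 0,"ty": 0,"tz": 0,"wx": 0,"wy": 0,"wz": 0},
  {"tx": 0.3,"ty": 0,"tz": 0,"wx": 0,"wy": 0,"wz": 0},
  {"tx": 0.6,"ty": 0,"tz": 0,"wx": 0,"wy": 0,"wz": 0},
  {"tx": 0.6,"ty": 0,"tz": 0,"wx": 0,"wy": 0,"wz": 0},
  {"tx": 0.6,"ty": 0,"tz": 0,"wx": 0,"wy": 0,"wz": 0},
  {"tx": 0.6,"ty": 0,"tz": 0,"wx": 0,"wy": 0,"wz": 0},
  {"tx": 0.6,"ty": 0,"tz": -4,"wx": 0,"wy": 0,"wz": 0},
  {"tx": 0.6,"ty": 0,"tz": -9,"wx": 0,"wy": 0,"wz": 0},
  {"tx": 0.6,"ty": 0,"tz": -13,"wx": 0,"wy": 0,"wz": 0},
  {"tx": 0.6,"ty": 0,"tz": -13,"wx": 0,"wy": 0,"wz": 0},
], gripper=1)

```text
time: 4.12
eef_pos: [0.4453, -0.2163, 0.243]
ee_rot: [179.8, -0.4, -6.5]
force: [-0.2, -0.3, 0.0]
grip_width: 0.0852
```

```bash
python3 - <<'E'
from h import *
s=arm.state()
# rail/knob: refine with side+top images
t=grab('top');f=grab('side')
a=f['pixels'][143:143+90,280-41:280+49];
k=f['pixels'][170:260,179:269]
cv2.imwrite('pics/s4.png',np.hstack([cv2.resize(x,(400,400),interpolation=cv2.INTER_CUBIC) for x in(f['pixels'][100:190,239:329],f['pixels'][170:260,179:269])]))
K=(.571,.042)
print((proj(f,[K+(.11,),K+(.084,)])-[179,170])*400/90)
rel((.571,.042,.19),-96)
E
```

```text
[[201.19700519 174.94463994]
 [202.97742738 207.06953967]]
t [  9.76 -26.98   4.81] w [ 0.  -0.  89.5] at [ 0.4434 -0.215   0.2381] [180.   -0.   -6.5] F [ 0.1 -0.3 -0.5] T 4.22
```

View pics/s4.png

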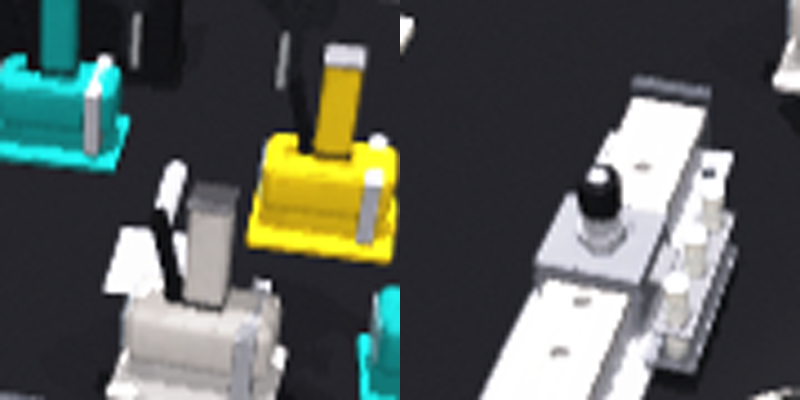

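The trigger has sprung out (165,240). The knob top is at (200,175) in its crop, which matches the estimate. I'll move above the knob with the jaws along the rail.

Request:
move_arm([
  {"tx": 9.8,"ty": -27,"tz": 2,"wx": 0,"wy": 0,"wz": 89.5},
  {"tx": 9.8,"ty": -27,"tz": 2,"wx": 0,"wy": 0,"wz": 89.5},
  {"tx": 9.8,"ty": -27,"tz": 2,"wx": 0,"wy": 0,"wz": 89.5},
  {"tx": 9.8,"ty": -27,"tz": 2,"wx": 0,"wy": 0,"wz": 89.5},
  {"tx": 9.8,"ty": -27,"tz": 2,"wx": 0,"wy": 0,"wz": 89.5},
  {"tx": 9.8,"ty": -27,"tz": 4.8,"wx": 0,"wy": 0,"wz": 89.5},
  {"tx": 9.8,"ty": -27,"tz": 4.8,"wx": 0,"wy": 0,"wz": 89.5},
  {"tx": 9.8,"ty": -27,"tz": 4.8,"wx": 0,"wy": 0,"wz": 89.5},
  {"tx": 9.8,"ty": -27,"tz": 4.8,"wx": 0,"wy": 0,"wz": 89.5},
  {"tx": 9.8,"ty": -27,"tz": 4.8,"wx": 0,"wy": 0,"wz": 89.5},
], gripper=1)

```text
time: 5.48
eef_pos: [0.5702, 0.0422, 0.1878]
ee_rot: [179.8, -0.0, -95.9]
force: [0.1, 0.2, -0.2]
grip_width: 0.0855
```

```bash
python3 - <<'E'
from h import *
import pickle
s=pickle.load(open('side.pkl','rb'))
h=[onz(s,(np.array(p)*90/400+[179,170]),.045)[:2] for p in((160,352),(181,300),(243,168))]
print(h, np.degrees(np.arctan2(h[2][0]-h[0][0],h[0][1]-h[2][1])))
rel((.571,.042,.082),-96)
E
```

```text
[array([0.58005073, 0.12198304]), array([0.57715055, 0.08152243]), array([ 0.56323713, -0.03614023])] -6.069584260319119
t [ 1.000e-02 -1.200e-01  1.058e+01] w [ 0.2 -0.   0.1] at [0.5702 0.0422 0.1878] [179.8  -0.  -95.9] F [ 0.1  0.2 -0.2] T 5.47
```

Request:
move_arm([
  {"tx": 0,"ty": -0.1,"tz": 4,"wx": 0,"wy": 0,"wz": 0},
  {"tx": 0,"ty": -0.1,"tz": 8,"wx": 0,"wy": 0,"wz": 0},
  {"tx": 0,"ty": -0.1,"tz": 11,"wx": 0,"wy": 0,"wz": 0},
  {"tx": 0,"ty": -0.1,"tz": 11,"wx": 0,"wy": 0,"wz": 0},
])

```text
time: 5.98
eef_pos: [0.5692, 0.0421, 0.076]
ee_rot: [179.5, -0.0, -95.9]
force: [-0.4, -0.1, 0.6]
grip_width: 0.0854
```

Request:
move_arm([
  {"tx": 0,"ty": 0,"tz": 0,"wx": 0,"wy": 0,"wz": 0},
  {"tx": 0,"ty": 0,"tz": 0,"wx": 0,"wy": 0,"wz": 0},
  {"tx": 0,"ty": 0,"tz": 0,"wx": 0,"wy": 0,"wz": 0},
  {"tx": 0,"ty": 0,"tz": 0,"wx": 0,"wy": 0,"wz": 0},
  {"tx": 0,"ty": 0,"tz": 0,"wx": 0,"wy": 0,"wz": 0},
  {"tx": 0,"ty": 0,"tz": 0,"wx": 0,"wy": 0,"wz": 0},
  {"tx": 0,"ty": 0,"tz": 0,"wx": 0,"wy": 0,"wz": 0},
], gripper=0, force=70)

```text
time: 6.85
eef_pos: [0.5733, 0.0421, 0.0809]
ee_rot: [-179.9, 0.0, -96.0]
force: [4.0, 1.4, 1.0]
grip_width: 0.0239
```

Gripped. Now pulling up.

Request:
move_arm([
  {"tx": 0,"ty": 0,"tz": -0.4,"wx": 0,"wy": 0,"wz": 0},
  {"tx": 0,"ty": 0,"tz": -0.8,"wx": 0,"wy": 0,"wz": 0},
  {"tx": 0,"ty": 0,"tz": -1.0,"wx": 0,"wy": 0,"wz": 0},
  {"tx": 0,"ty": 0,"tz": -1.0,"wx": 0,"wy": 0,"wz": 0},
  {"tx": 0,"ty": 0,"tz": -1.0,"wx": 0,"wy": 0,"wz": 0},
])

```text
time: 7.48
eef_pos: [0.5731, 0.0421, 0.089]
ee_rot: [-179.9, 0.0, -96.0]
force: [9.0, 1.0, -7.7]
grip_width: 0.0238
```

Request:
move_arm([
  {"tx": 0,"ty": -0.1,"tz": -0.15,"wx": 0,"wy": 0,"wz": 0},
  {"tx": 0,"ty": -0.2,"tz": -0.25,"wx": 0,"wy": 0,"wz": 0},
  {"tx": 0,"ty": -0.2,"tz": -0.25,"wx": 0,"wy": 0,"wz": 0},
  {"tx": 0,"ty": -0.2,"tz": -0.25,"wx": 0,"wy": 0,"wz": 0},
])

```text
time: 7.98
eef_pos: [0.5731, 0.0421, 0.09]
ee_rot: [179.8, 0.0, -96.0]
force: [6.1, 2.3, -8.9]
grip_width: 0.0238
```

Request:
move_arm([
  {"tx": 0,"ty": -0.2,"tz": -0.2,"wx": 0,"wy": 0,"wz": 0},
  {"tx": 0.3,"ty": -0.2,"tz": -0.2,"wx": 0,"wy": 0,"wz": 0},
  {"tx": 0.6,"ty": -0.2,"tz": -0.2,"wx": 0,"wy": 0,"wz": 0},
  {"tx": 1.0,"ty": -0.2,"tz": -0.2,"wx": 0,"wy": 0,"wz": 0},
  {"tx": 1.0,"ty": -0.2,"tz": -0.2,"wx": 0,"wy": 0,"wz": 0},
  {"tx": 1.0,"ty": -0.2,"tz": -0.2,"wx": 0,"wy": 0,"wz": 0},
])

```text
time: 8.72
eef_pos: [0.5724, 0.0314, 0.0925]
ee_rot: [179.6, -0.1, -96.0]
force: [-5.5, 1.6, -12.4]
grip_width: 0.0246
```

Request:
move_arm([
  {"tx": 0.6,"ty": 0.1,"tz": 0,"wx": 0,"wy": 0,"wz": 0},
  {"tx": 1.2,"ty": 0.1,"tz": 0,"wx": 0,"wy": 0,"wz": 0},
  {"tx": 1.8,"ty": 0.1,"tz": 0,"wx": 0,"wy": 0,"wz": 0},
  {"tx": 2.4,"ty": 0.1,"tz": 0,"wx": 0,"wy": 0,"wz": 0},
  {"tx": 2.9,"ty": 0.1,"tz": 0,"wx": 0,"wy": 0,"wz": 0},
  {"tx": 2.9,"ty": 0.1,"tz": 0,"wx": 0,"wy": 0,"wz": 0},
  {"tx": 2.9,"ty": 0.1,"tz": 0,"wx": 0,"wy": 0,"wz": 0},
])

```text
time: 9.6
eef_pos: [0.5695, 0.002, 0.0934]
ee_rot: [179.7, -0.1, -96.0]
force: [-4.8, 0.2, -13.8]
grip_width: 0.024
```

```bash
python3 - <<'E'
from h import *
rel((.5691,.0023,.077),-96)
E
```

```text
t [-0.02  0.03  1.64] w [ 0.3 -0.1 -0. ] at [0.5695 0.002  0.0934] [ 1.797e+02 -1.000e-01 -9.600e+01] F [ -4.8   0.2 -13.8] T 9.6
```

Request:
move_arm([
  {"tx": 0,"ty": 0,"tz": 0.4,"wx": 0,"wy": 0,"wz": 0},
  {"tx": 0,"ty": 0,"tz": 0.8,"wx": 0,"wy": 0,"wz": 0},
  {"tx": 0,"ty": 0,"tz": 1.2,"wx": 0,"wy": 0,"wz": 0},
  {"tx": 0,"ty": 0,"tz": 1.6,"wx": 0,"wy": 0,"wz": 0},
  {"tx": 0,"ty": 0,"tz": 1.6,"wx": 0,"wy": 0,"wz": 0},
  {"tx": 0,"ty": 0,"tz": 1.6,"wx": 0,"wy": 0,"wz": 0},
])

```text
time: 10.35
eef_pos: [0.5698, 0.002, 0.0805]
ee_rot: [179.7, -0.1, -96.0]
force: [-14.3, 0.6, 1.6]
grip_width: 0.0242
```

Request:
move_arm([
  {"tx": 0,"ty": 0.1,"tz": 0.2,"wx": 0,"wy": 0,"wz": 0},
  {"tx": 0,"ty": 0.15,"tz": 0.4,"wx": 0,"wy": 0,"wz": 0},
  {"tx": 0,"ty": 0.15,"tz": 0.6,"wx": 0,"wy": 0,"wz": 0},
  {"tx": 0,"ty": 0.15,"tz": 0.7,"wx": 0,"wy": 0,"wz": 0},
  {"tx": 0,"ty": 0.15,"tz": 0.7,"wx": 0,"wy": 0,"wz": 0},
  {"tx": 0,"ty": 0.15,"tz": 0.7,"wx": 0,"wy": 0,"wz": 0},
])

```text
time: 11.1
eef_pos: [0.5701, 0.002, 0.0779]
ee_rot: [179.9, -0.1, -96.0]
force: [-19.8, 0.1, 19.4]
grip_width: 0.0236
```

Request:
move_arm([
  {"tx": 0,"ty": 0.1,"tz": 0,"wx": 0,"wy": 0,"wz": 0},
  {"tx": 0,"ty": 0.2,"tz": 0,"wx": 0,"wy": 0,"wz": 0},
  {"tx": 0,"ty": 0.2,"tz": 0,"wx": 0,"wy": 0,"wz": 0},
  {"tx": 0,"ty": 0.2,"tz": 0,"wx": 0,"wy": 0,"wz": 0},
])

```text
time: 11.6
eef_pos: [0.5699, 0.002, 0.078]
ee_rot: [-179.8, -0.1, -96.0]
force: [-13.6, 1.2, 13.4]
grip_width: 0.0241
```

```bash
python3 - <<'E'
from h import *
f=grab('side');s=arm.state();print(s['eef_pos'],s['force'],s['grip_width'],s['time'])
cv2.imwrite('pics/s5.png',cv2.resize(f['pixels'][160:260,179:312],(798,600),interpolation=cv2.INTER_CUBIC))
# expected carriage/knob at -0.040 and home
print((proj(f,[(.569,.002,.106),(.569,.002,.08)])-[179,160])*6)
E
```

```text
[0.56984862 0.00200836 0.07792975] [-14.11464711   0.17812734  13.76609884] 0.024034037580685723 11.65
[[295.59159396 242.57153047]
 [297.49962434 285.36246846]]
```

View pics/s5.png

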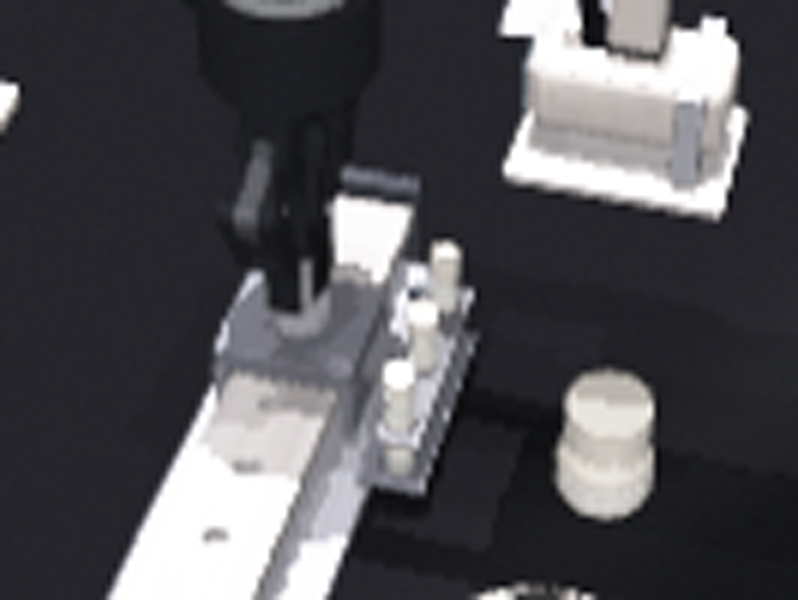

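The carriage sits one hole towards the scanner: three holes are exposed on the near side at (280,405), (245,465) and (215,535). The knob is held at z = 0.078, matching the expected home height, against a stop force of about 14 N. I'll hand in.

```bash
python3 - <<'E'
from h import *
s=arm.state();print(s['eef_pos'],s['force'],s['grip_width'],s['time'])
print(close_job())
E
```

```text
[0.56984862 0.00200836 0.07792975] [-14.11464711   0.17812734  13.76609884] 0.024034037580685723 11.65
the job is handed in; nothing more can be done
None
```

I did every step in order and handed the job in at 11.65 s, but the close call gives no verdict, so I can't say whether it passed.

- **Trigger:** I squeezed it until the gripper opening read 40 mm (42 mm expected) and the side picture showed it upright against the grip. After release, another picture showed it back out.
- **Carriage:** I pulled the plunger up about 12 mm and slid the carriage about 40 mm towards the scanner (-y). The last picture shows three holes exposed on the side away from the scanner, as expected one hole along.
- **Plunger:** The gripper still holds the knob pressed down. The TCP is at z = 0.0779 m, against a home height of about 0.078 m worked out from the earlier readings. The upward push is about 14 N, well above the 5 N needed, so it is on the stop.

- **Sideways force:** About 14 N along -x remained at the knob. Shifting the tool only reduced it from about 20 N.
- **Refused move:** The first move call was refused for missing keys, and nothing moved.
- **Not measured:** I had no direct reading of the plunger or carriage joints. I did not measure the bystanders again. No move went near them.

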